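# Find the full paint jar with the tongs and hold it up

## Robot

A 6-joint arm with a two-finger parallel gripper is mounted at the origin on the work surface. World frame = base frame: x ahead of the robot, y to its left, z up, the work surface at z = 0. Lengths are in m, angles in rad, forces in N, time in s.
With the tool pointing down it reaches from about 0.225 to 0.725 m from the base axis. Payload 3.1 kg.
Tool frame: the origin (TCP) lies between the finger pads; the fingertips stand 14 mm ahead of it and the grasp point (between the pads) lies 5 mm behind it; z points along the fingers, y is the direction in which the jaws open and shut (so a half turn about z gives the same grasp; the last joint's range is limited). The gripper opens to 85 mm and grips with 20 to 120 N. Pads are 22 mm wide; open, the fingers measure 114 mm over their backs; the gripper's body (76 mm by 85 mm) begins 54 mm behind the grasp point. The pads swing forward as they close: fully open they stand 13 mm farther back than shut.
Start: joints at [-1.334, 0.048, 0.099, 1.622, 0, 1.443], TCP at [0.187, -0.49, 0.245] pointing down, gripper open.
Joint ranges: [-2.91, 2.91], [-0.99, 1.94], [-1.21, 1.42], [-2.12, 2.29], [-1.49, 1.47], [-3.14, 3.14]. Speed limits (rad/s): [2.79, 2.79, 3.14, 3.14, 3.14, 3.14].

## Interface

Orientations are given as a rotation vector (axis times angle).
In Python, from rig import arm, get_image, order, masks_of gives the robot as it stands.
- The arm moves only by the shell command python3 -m crank 'ROWS'. ROWS is JSON, a list of rows, each a list of 5 numbers: the opening in per cent of the stroke, from 0 (shut) to 100 (fully open), then the shift along the tool's x, y, z in cm, then the turn about the tool's z in rad. A call has 1 to 20 rows; each row shifts and turns the commanded pose from where the row before left it, along the tool's axes as they then stand; what a row does not reach is not made up. A row lasts 1/10 s, in which the tool goes at most 50 mm and 8.59 degrees, less where a joint would pass 70% of its speed; a pose out of reach is approached as far as the arm can. A call is refused whole if a number of a shift passes 5 or a number of a turn 0.15, either way. A call with a gripper value outside its range is refused whole. The fingers move at their own pace and stop on an object; the grip force is fixed at half the most. Time passes only in rows, so rows that do not move let the fingers close. It gives the time, the measured TCP pose, the force and the opening at its end, in the units of the state.
- arm.get_state(): the state, without advancing time (a new reading comes with each control period).
- get_image(name): name is "side" or "top" or "wrist"; returns a dict with "frame" (384x512x3 uint8, red, green, blue), "depth" (384x512 float32, m along the optical axis (not along the pixel's ray), 0 where there is no reading), "K" (3x3 intrinsics, pixels), "extrinsics" (4x4, takes a point from world to camera coordinates). Camera axes: x right, y down, z forward; pixel columns grow to the right and rows downward; lengths in m; the calibration is good to about 2 mm. A picture is of the moment at which its call begins.
- order.hand_in(): hands the job in, once; it reports no verdict.
Trained networks look in a picture, given as the dict that the camera call returned (one of the last four; its "shot" number tells which), for a name from the list of things; names that differ only in an ending like _2 or _b are one class to them, and where a whole thing is asked for, a point or a joint stands for the part that bears it (a point fixed in the world has none). Each returns a list of dicts, best first, with "confidence" (0 to 1); they miss things now and then, are a little off and sometimes report something else, mostly with a low value. They report only what shows in the picture. A call takes as long as a camera call. They do not tell look-alikes from the thing itself.
- masks_of(picture, name): "mask" (384x512 bool, what is visible of it) and "pixel" ([column, row] in pixels, amid what is visible of it).
The state is a dict: "time": time; "joint_positions": joint angles; "joint_velocities": joint speeds; "effort": joint torques, N m; "ee_pos": TCP position; "tool_rot": TCP orientation; "ft_force": force on the tool from outside, world axes, zero at the start; "ft_torque": the same for the moment, N m; "width": opening from 0.0 (shut) to 1.0 (fully open).
Only numpy, scipy, OpenCV 4.12 (cv2) and the standard library are available. Lean on these libraries where they do the work, as an engineer would, in place of code of your own. Each camera call takes 0.05 s, during which the arm holds its last target. There are 200 camera calls.

## Task

Two lidded paint jars that look alike stand on the drip tray, both smeared with wet paint, so nothing but the tongs may touch them: pick up the kitchen tongs, feel by lifting which jar is the full, heavy one, and finish while still holding the full one in the tongs, upright and lifted about 12 cm clear of the tray. Leave the empty jar standing upright on the tray (if you lifted it, set it back down, do not drop it), knock neither jar over, and do not shift the other things on the table.

Things in the scene. Friction and masses are not known exactly. Their poses are not given: they have to be found in the camera images.
- tongs: Sprung steel tongs, 215 mm from pivot to tip plus a thin 26 mm loop behind, 110 g, lying on edge on the bench: the arms close sideways. Origin: on the rear pivot, at the level lower edges of the arms; z up; this body is the pivot and right arm, its x axis the middle line when open (squeezed, the middle line runs from pivot to midpoint of the jaw points). Arms 18 mm, sleeves 24, jaws 26 mm tall.
- tongs_arm (a joint): closing angle of the left arm (rad) against a spring: 0 open (jaws 87 mm apart, 57 mm over the sleeves at mid-length), 0.22 jaws 44 mm apart (34 mm over the sleeves, arms parallel), stop 0.40. About 4 N on each sleeve starts to close it, 6 N brings the jaws to 44 mm; held part closed, the spring presses the sleeves against the fingers.
- left_sleeve (a point): outer face of the left arm's black rubber grip sleeve (90 mm long, 60 to 150 mm from the pivot), at mid-length 105 mm from the pivot, 12 mm above the lower edge: where to grip.
- right_sleeve (a point): the same point on the right arm; gripper fingers close on the two sleeves across the tongs.
- left_jaw (a point): inner face of the left jaw at the middle of its shallow cupped end (35 mm long, 26 mm tall), 198 mm from the pivot, 13 mm above the lower edge. The midpoint of the two jaws is where the middle of a jar belongs.
- right_jaw (a point): the same point on the right jaw.
- tray: Shallow steel drip tray, 190 mm along its x by 270 mm along its y, floor 3 mm thick, rim 10 mm above the bench, fixed. Origin: centre of its underside on the bench.
- jar_a: One of two look-alike screw-lid jars of white plastic, 44 mm across the body (lid 45 mm) and 55 mm tall, standing on the tray about 130 mm apart. Origin: centre of its underside, z up. One jar is full (97 to 119 g in all), the other empty but for a dried remnant (30 g in all); which one changes from start to start.
- jar_b: The other jar, same shape; see jar_a. Only lifting tells which of the two is full.
- dropper: Small amber dropper bottle, 26 mm across and 76 mm tall, on the tray beyond and between the jars. Origin: underside centre. Leave alone.
- squeeze_bottle: Conical green paint squeeze bottle, 68 mm across, 195 mm tall, at the far edge of the bench. Origin: underside centre. Leave alone.
- pump_bottle: Clear bottle with a red pump head, 72 mm across, 197 mm tall, far right of the bench. Origin: underside centre. Leave alone.
- water_cup: Glass, 76 mm across, 85 mm tall, far edge of the bench. Origin: underside centre. Leave alone.
- tape_roll: Roll of masking tape lying flat, 100 mm across, 24 mm tall, near right. Origin: underside centre. Leave alone.
- flat_brush: Brush 200 mm long, lying at the far left. Origin: underside of its middle. Leave alone.
- palette_knife: Palette knife 200 mm long, lying at the right. Origin: underside of its middle. Leave alone.
Not all that is in view belongs to the job. Leave any brown or turquoise look-alike of the jar_a alone.

How it is judged:
By the outcome, as a careful person would: the job done as asked, in the order asked, and still so for the second after the job is handed in, while the arm keeps its last pose, push and grip.
It also fails if it takes over 58 s, if anything falls off the work surface, if the arm or the gripper's body presses on something with over 40 N, if the wrist force passes 120 N, or if a joint passes its speed limit or range.

## Working session

There is one attempt and no reset: what is moved stays moved. The work goes in short steps, Python scripts to look and compute and a shell command to move; the robot and the scene stay as the last step left them, time stands still between calls to the robot, and variables do not carry over. Pictures are saved under pics/ and viewed, about 8 in all and at most 12, crops included, and the job is handed in when it is done.

```bash
ls; mkdir -p pics; cat > h.py <<'E'
import numpy as np, cv2
from rig import arm,get_image,order,masks_of
def pts(p,mask):
    d=p["depth"]; v,u=np.nonzero(mask&(d>0)); z=d[v,u]; K=p["K"]
    c=np.stack([(u-K[0,2])/K[0,0]*z,(v-K[1,2])/K[1,1]*z,z,np.ones_like(z)])
    return (np.linalg.inv(p["extrinsics"])@c)[:3].T
def save(p,n,crop=None,s=1):
    f=p["frame"][...,::-1]
    if crop: a,b,c,d=crop; f=f[b:d,a:c]
    cv2.imwrite("pics/"+n,cv2.resize(f,None,fx=s,fy=s,interpolation=cv2.INTER_CUBIC))
E
python3 - <<'E'
from h import *
s=arm.get_state(); print({k:np.round(v,3) for k,v in s.items()})
t=get_image("top"); w=get_image("side")
cv2.imwrite("pics/a.png",np.vstack([t["frame"],])[...,::-1]); save(w,"b.png")
for n in ["tongs","jar_a","dropper","tray"]:
    for m in masks_of(t,n)[:5]:
        P=pts(t,m["mask"]); print(n,round(m["confidence"],2),np.round(m["pixel"]),len(P),np.round(np.percentile(P,[2,50,98],axis=0),3).tolist())
E
```

```text
pics
{'time': np.float64(0.0), 'joint_positions': array([-1.334,  0.049,  0.098,  1.622,  0.   ,  1.443]), 'joint_velocities': array([ 0.001, -0.002, -0.001, -0.001, -0.001, -0.001]), 'effort': array([-1.0000e-03, -3.3878e+01,  3.2001e+01,  2.0000e-02, -0.0000e+00,
        0.0000e+00]), 'ee_pos': array([ 0.187, -0.49 ,  0.244]), 'tool_rot': array([-3.087, -0.569,  0.   ]), 'ft_force': array([-0.233,  0.26 , -0.744]), 'ft_torque': array([-0.015,  0.036,  0.057]), 'width': np.float64(1.004)}
tongs 0.66 [173. 219.] 398 [[0.418, 0.174, -0.004], [0.517, 0.239, 0.015], [0.62, 0.262, 0.028]]
tongs 0.48 [170. 214.] 161 [[0.457, 0.238, -0.004], [0.538, 0.246, 0.017], [0.627, 0.262, 0.027]]
jar_a 0.71 [240. 265.] 209 [[0.355, 0.016, 0.019], [0.375, 0.038, 0.054], [0.395, 0.058, 0.059]]
jar_a 0.67 [236. 187.] 219 [[0.579, 0.028, -0.0], [0.599, 0.047, 0.054], [0.622, 0.07, 0.059]]
jar_a 0.66 [217. 218.] 210 [[0.502, 0.082, 0.012], [0.522, 0.102, 0.054], [0.542, 0.122, 0.06]]
jar_a 0.63 [324. 204.] 216 [[0.535, -0.23, 0.024], [0.554, -0.207, 0.057], [0.575, -0.189, 0.062]]
jar_a 0.6 [233. 241.] 211 [[0.434, 0.037, -0.001], [0.456, 0.057, 0.054], [0.476, 0.079, 0.059]]
dropper 0.61 [304. 173.] 68 [[0.627, -0.159, 0.009], [0.635, -0.146, 0.041], [0.649, -0.137, 0.08]]
tray 0.63 [299. 198.] 5260 [[0.474, -0.279, -0.003], [0.571, -0.149, 0.003], [0.663, -0.02, 0.011]]
```

```bash
python3 - <<'E'
import cv2
a=cv2.imread("pics/a.png")[110:310,110:390]; cv2.imwrite("pics/a2.png",cv2.resize(a,None,fx=2.85,fy=2.85,interpolation=cv2.INTER_CUBIC))
E
```

```text
(no output)
```

View pics/a2.png

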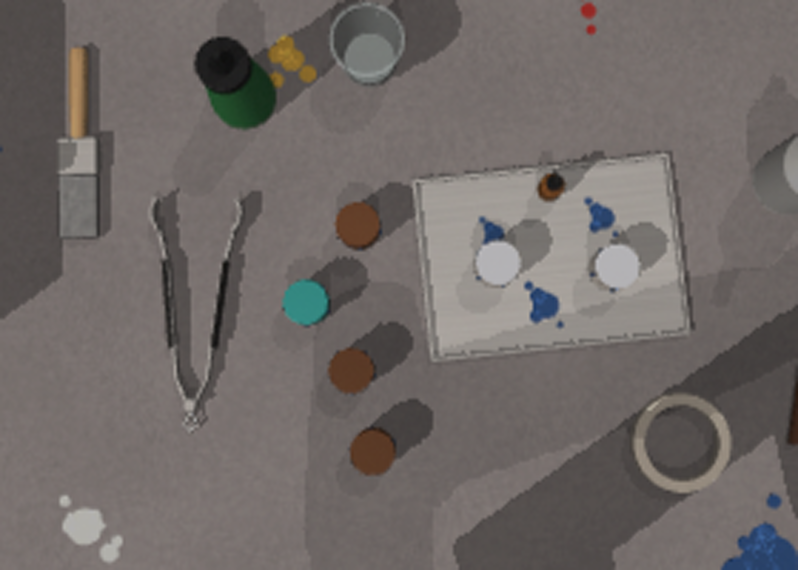

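View pics/b.png

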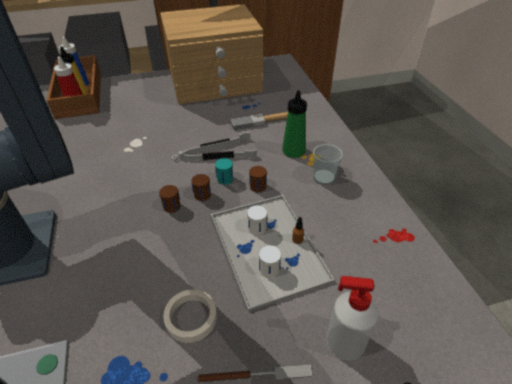

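The side and top views show two white jars on the tray, at top px (284,202) and (326,203). The tongs lie at top-left, with the pivot at px ~(177,254) and the jaws at px (165,182) and (194,182), pointing away from the robot.

The only look-alikes of the jars are brown ones at px (236,187), (233,241) and (240,265), and a turquoise one at (217,218). They stand off the tray, so I leave them alone. No other tongs are in view.

```bash
python3 - <<'E'
from h import *
t=get_image("top"); K=t["K"]; T=np.linalg.inv(t["extrinsics"])
def ray(u,v,z):
    d=T[:3,:3]@np.array([(u-K[0,2])/K[0,0],(v-K[1,2])/K[1,1],1]); o=T[:3,3]; return o+d*(z-o[2])/d[2]
g=t["frame"].astype(int).sum(2)
# sleeves: dark pixels in tongs window
c=(slice(195,240),slice(160,196)); m=np.zeros_like(g,bool); m[c]=g[c]<130
n,l,s,ce=cv2.connectedComponentsWithStats(m.astype(np.uint8))
for i in range(1,n):
    if s[i,4]>15: print("sleeve",s[i],ce[i].round(1),ray(*ce[i],.02).round(4))
for u,v,n in [(177.5,253.5,"piv"),(165,182,"L"),(194,182,"R")]: print(n,ray(u,v,.02).round(4))
# white lids on tray
m=np.zeros_like(g,bool); P=t["depth"]
for mm in masks_of(t,"jar_a"): 
    p=pts(t,mm["mask"]); p=p[p[:,2]>.045]; col=t["frame"][mm["mask"]].mean(0)
    (x,y),r=cv2.minEnclosingCircle(p[:,:2].astype(np.float32)); print(round(mm["confidence"],2),np.round(mm["pixel"]),col.round(),p.mean(0).round(4),(round(x,4),round(y,4),round(r,4)))
for c0 in [(284,202),(326,203)]:
    mm=np.zeros_like(g,np.uint8); mm[c0[1]-12:c0[1]+13,c0[0]-12:c0[0]+13]=1
    p=pts(t,mm.astype(bool)); p=p[p[:,2]>.05]; print("white",p.mean(0).round(4),p[:,:2].min(0),p[:,:2].max(0))
save(t,"c.png",(150,165,350,265),4)
E
```

```text
sleeve [167 202   2  17  17] [167.8 210. ] [0.5436 0.2486 0.02  ]
sleeve [185 202   5  30  61] [187.  216.1] [0.5248 0.1924 0.02  ]
piv [0.4169 0.2201 0.02  ]
L [0.6262 0.257  0.02  ]
R [0.625  0.1717 0.02  ]
0.77 [231. 243.] [88. 58. 41.] [0.4548 0.0576 0.0543] (0.4548, 0.0577, 0.0232)
0.63 [236. 190.] [95. 63. 44.] [0.6003 0.0497 0.054 ] (0.6003, 0.05, 0.0232)
0.63 [241. 266.] [87. 59. 42.] [0.3739 0.037  0.0543] (0.3738, 0.0367, 0.0223)
0.58 [284. 202.] [172. 170. 172.] [ 0.5595 -0.0904  0.057 ] (0.56, -0.0901, 0.0227)
0.47 [219. 215.] [ 51. 128. 122.] [0.5236 0.102  0.0541] (0.5236, 0.1016, 0.0225)
0.46 [327. 204.] [170. 168. 170.] [ 0.5541 -0.2089  0.0569] (0.5537, -0.2099, 0.0222)
white [ 0.5596 -0.0907  0.0572] [ 0.53906487 -0.11266104] [ 0.5820689  -0.06943982]
white [ 0.5543 -0.2102  0.0571] [ 0.53196556 -0.23269655] [ 0.57723145 -0.18880937]
```

View pics/c.png

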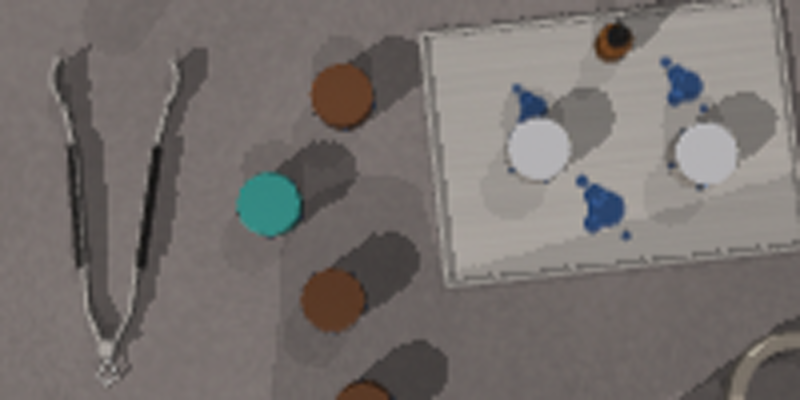

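```bash
python3 -m crank '[[100,0,0,0,-0.14],[100,0,0,0,-0.14],[100,0,0,0,-0.14],[100,0,0,0,-0.14],[100,0,0,0,-0.14],[100,0,0,0,-0.14],[100,0,0,0,-0.14],[100,0,0,0,-0.14],[100,0,0,0,-0.14],[100,0,0,0,-0.14],[100,0,0,0,-0.14],[100,0,0,0,-0.14],[100,0,0,0,-0.14],[100,0,0,0,-0.14],[100,0,0,0,-0.14],[100,0,0,0,-0.14],[100,0,0,0,-0.14],[100,0,0,0,-0.14],[100,0,0,0,-0.14],[100,0,0,0,-0.08]]'
```

```text
time: 2.4
ee_pos: [0.1873, -0.4905, 0.2453]
tool_rot: [0.051, 3.141, 0.0]
ft_force: [1.1, -0.3, -0.4]
width: 0.997
```

```bash
python3 -m crank '[[100,-1.74,4,0,0],[100,-1.74,4,0,0],[100,-1.74,4,0,0],[100,-1.74,4,0,0],[100,-1.74,4,0,0],[100,-1.74,4,0,0],[100,-1.74,4,0,0],[100,-1.74,4,0,0],[100,-1.74,4,0,0],[100,-1.74,4,0,0],[100,-1.74,4,0,0],[100,-1.74,4,0,0],[100,-1.74,4,0,0],[100,-1.74,4,0,0],[100,-1.74,4,0,0],[100,-1.74,4,0,0],[100,-1.74,4,0,0],[100,-1.74,4,0,0],[100,0,0,5,0],[100,0,0,5,0]]'
python3 - <<'E'
from h import *
w=get_image("wrist"); save(w,"d.png"); print(arm.get_state()["ee_pos"].round(4))
T=np.linalg.inv(w["extrinsics"]); print(T.round(3).tolist())
for m in masks_of(w,"tongs")[:2]:
    P=pts(w,m["mask"]); print(m["confidence"],len(P),P.min(0),P.max(0))
    P=P[P[:,2]>.012]
    for x in np.arange(.42,.64,.02):
        q=P[abs(P[:,0]-x)<.003]
        if len(q): print(round(x,3),len(q),q[:,1].min().round(4),q[:,1].max().round(4),q[:,2].max().round(4))
E
```

```text
time: 4.4
ee_pos: [0.5297, 0.2199, 0.1466]
tool_rot: [0.054, 3.134, 0.003]
ft_force: [0.4, -0.5, 0.3]
width: 0.998
[0.5185 0.2161 0.1301]
[[0.034, 0.959, 0.282, 0.46], [0.999, -0.033, -0.008, 0.224], [0.002, 0.282, -0.959, 0.275], [0.0, 0.0, 0.0, 1.0]]
0.97 3900 [ 0.39390501  0.1671947  -0.00159715] [0.65176988 0.26824862 0.02862752]
0.42 81 0.2211 0.2318 0.0243
0.44 77 0.2122 0.2387 0.0196
0.46 62 0.2072 0.2432 0.0197
0.48 82 0.2016 0.2474 0.0259
0.5 110 0.1987 0.249 0.0258
0.52 100 0.1966 0.2506 0.0263
0.54 96 0.1936 0.2523 0.0262
0.56 94 0.1896 0.2541 0.0256
0.58 44 0.1866 0.2556 0.0194
0.6 72 0.1794 0.2603 0.0284
0.62 55 0.1736 0.2671 0.0271
```

View pics/d.png

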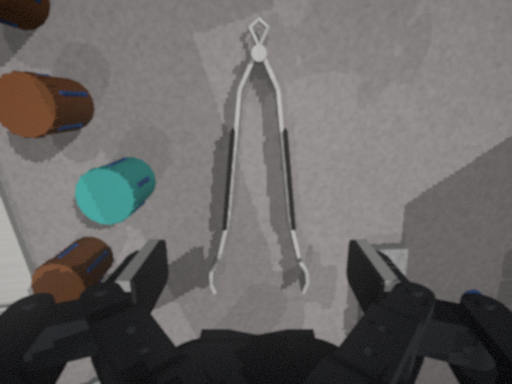

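```bash
cat >> h.py <<'E'
def tongs(w,xs):
    m=masks_of(w,"tongs")[0]; P=pts(w,m["mask"]); P=P[P[:,2]>.012]
    for x in xs:
        q=P[abs(P[:,0]-x)<.003]
        if len(q): print(round(x,3),q[:,1].min().round(4),q[:,1].max().round(4),"mid",q[:,1].mean().round(4), (q[:,1].min()+q[:,1].max()).round(4)/2)
E
python3 - <<'E'
from h import *
w=get_image("wrist"); s=arm.get_state(); print(s["time"],s["ee_pos"].round(4),s["tool_rot"].round(3))
print(np.linalg.inv(w["extrinsics"])[:3,3].round(4)); tongs(w,np.arange(.42,.63,.04))
E
```

```text
4.55 [0.5206 0.216  0.1379] [-0.057 -3.125  0.008]
[0.4507 0.2206 0.2621]
0.42 0.2209 0.2314 mid 0.2262 0.22615
0.46 0.2069 0.2433 mid 0.2264 0.2251
0.5 0.1989 0.2489 mid 0.2254 0.2239
0.54 0.1924 0.2521 mid 0.2225 0.22225
0.58 0.1869 0.2556 mid 0.2227 0.22125
0.62 0.1729 0.2671 mid 0.2209 0.22
```

```bash
python3 -m crank '[[100,0,0.2,0,0],[100,0,0,2,0],[100,0,0,2,0],[100,0,0,2,0],[100,0,0,2,0],[100,0,0,2,0],[100,0,0,1,0],[100,0,0,0.5,0],[100,0,0,0.5,0],[100,0,0,0.3,0],[100,0,0,0,0],[100,0,0,0,0],[100,0,0,0,0]]'; python3 - <<'E'
from h import *
w=get_image("side"); s=arm.get_state(); print(s["time"],s["ee_pos"].round(4),s["tool_rot"].round(3),s["ft_force"].round(2)); save(w,"e.png",(120,70,320,230),4)
t=get_image("top"); tongs(t,np.arange(.42,.63,.04))
E
```

```text
time: 5.9
ee_pos: [0.5272, 0.2197, 0.0228]
tool_rot: [0.058, 3.14, 0.0]
ft_force: [0.6, 1.0, -0.4]
width: 1.0
5.95 [0.5271 0.2196 0.0227] [0.058 3.141 0.   ] [-0.36 -0.43 -0.29]
0.42 0.2182 0.224 mid 0.2209 0.2211
0.5 0.1957 0.1981 mid 0.1968 0.1969
0.58 0.1836 0.1875 mid 0.1855 0.1855
```

View pics/e.png

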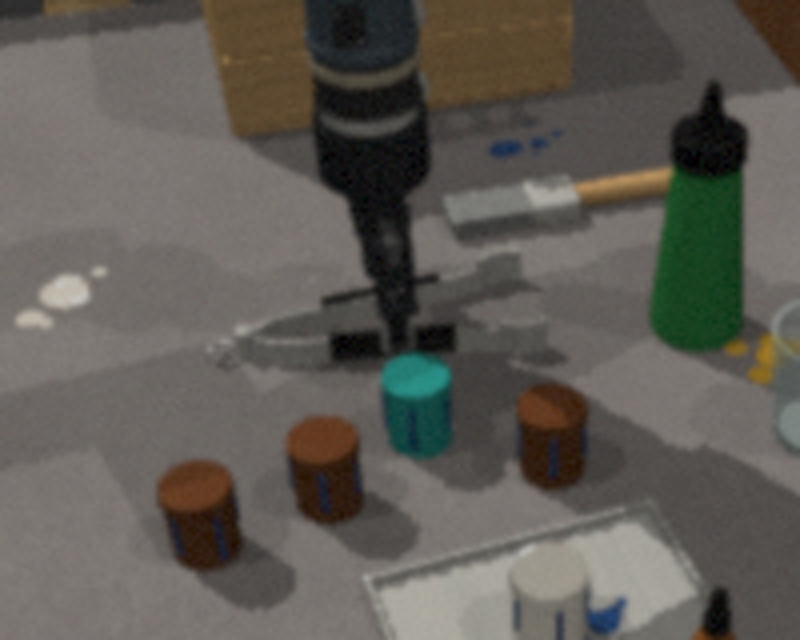

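```bash
python3 -m crank '[[100,0,0,0.4,0],[100,0,0,0.4,0],[75,0,0,0,0],[65,0,0,0,0],[60,0,0,0,0],[58,0,0,0,0],[58,0,0,0,0],[58,0,0,0,0],[58,0,0,0,0],[58,0,0,0,0]]'
```

```text
time: 7.05
ee_pos: [0.5279, 0.2197, 0.0157]
tool_rot: [0.058, 3.139, 0.001]
ft_force: [-0.3, -0.4, 6.2]
width: 0.581
```

```bash
python3 -m crank '[[58,0,0,-0.5,0],[58,0,0,-0.5,0],[58,0,0,-1,0],[58,0,0,-1,0],[58,0,0,-1,0],[58,0,0,-1,0],[58,0,0,-2,0],[58,0,0,-2,0],[58,0,0,-2,0],[58,0,0,-1,0],[58,0,0,0,0],[58,0,0,0,0],[58,0,0,0,0]]'; python3 - <<'E'
from h import *
w=get_image("side"); s=arm.get_state(); print(s["time"],s["ee_pos"].round(4),s["tool_rot"].round(3),s["ft_force"].round(2),s["width"]); save(w,"f.png",(120,40,320,190),4)
for n in ("wrist","top"):
  w=get_image(n); P=pts(w,masks_of(w,"tongs")[0]["mask"]); print(n,len(P))
  for x in np.arange(.4,.66,.02):
    q=P[abs(P[:,0]-x)<.004]
    if len(q)>3: print(round(x,3),np.percentile(q[:,1],[5,95]).round(4),np.percentile(q[:,2],[5,50,95]).round(4))
E
```

```text
time: 8.35
ee_pos: [0.526, 0.2193, 0.1328]
tool_rot: [-0.058, -3.139, 0.001]
ft_force: [-0.3, 0.1, -1.4]
width: 0.581
8.4 [0.5259 0.2192 0.1327] [-5.800e-02 -3.138e+00  1.000e-03] [-0.3  -1.03 -2.  ] 0.5792501307037026
wrist 10263
0.42 [0.2196 0.2304] [0.1371 0.1385 0.1397]
0.44 [0.2121 0.2356] [0.1196 0.1342 0.1355]
0.46 [0.2072 0.2396] [0.1199 0.1343 0.1357]
0.48 [0.2026 0.2424] [0.1199 0.1348 0.1412]
0.5 [0.2004 0.2434] [0.1239 0.1396 0.1416]
0.52 [0.1982 0.244 ] [0.123  0.1398 0.1417]
0.54 [0.1962 0.2446] [0.1236 0.1396 0.1417]
0.56 [0.1955 0.245 ] [0.123  0.1355 0.1416]
top 176
0.42 [0.2168 0.243 ] [-0.0002  0.1365  0.1411]
0.44 [0.1682 0.2327] [0.1317 0.1336 0.4426]
0.48 [0.1984 0.2375] [0.1212 0.1357 0.1416]
0.5 [0.1967 0.2018] [0.1318 0.1346 0.1402]
0.56 [0.1898 0.1929] [0.1195 0.1367 0.1432]
0.62 [0.206  0.2514] [0.1167 0.133  0.1458]
```

View pics/f.png

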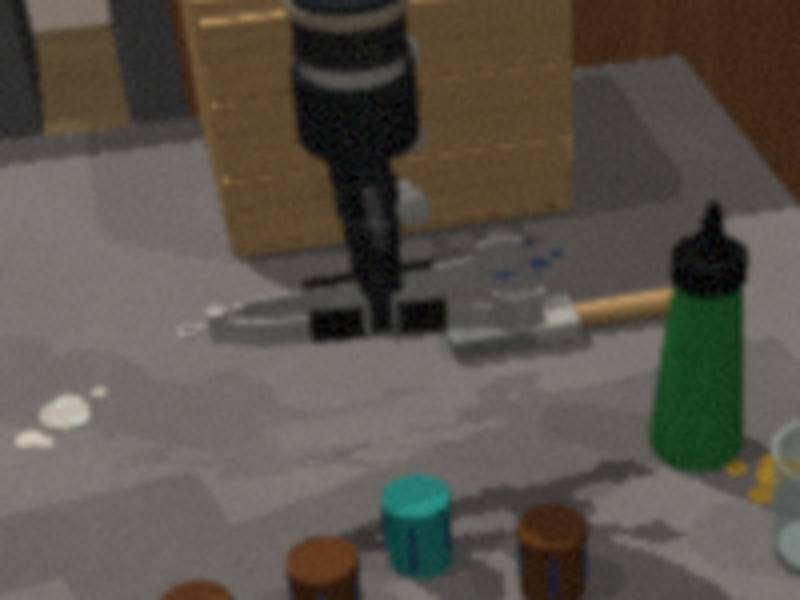

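```bash
python3 -m crank '[[58,0.15,-1,0,0],[58,0.3,-2,0,0],[58,0.4,-2.5,0,0],[58,0.4,-2.5,0,0],[58,0.4,-2.5,0,0],[58,0.4,-2.5,0,0],[58,0.4,-2.5,0,0],[58,0.4,-2.5,0,0],[58,0.4,-2.5,0,0],[58,0.4,-2.5,0,0],[58,0.3,-2.5,0,0],[58,0.2,-2.5,0,0],[58,0.2,-2,0,0],[58,0,-1,0,0],[58,0,0,0,0],[58,0,0,0,0],[58,0,0,0,0]]'; python3 - <<'E'
from h import *
t=get_image("top"); w=get_image("wrist"); s=arm.get_state(); print(s["time"],s["ee_pos"].round(4),s["tool_rot"].round(3),s["ft_force"].round(2),s["width"])
cv2.imwrite("pics/g.png",np.hstack([cv2.resize(t["frame"][165:265,230:350],(480,400)),cv2.resize(w["frame"],(320,240))[:240].copy() if 0 else cv2.copyMakeBorder(cv2.resize(w["frame"],(320,240)),0,160,0,0,0)])[...,::-1])
for n,im in(("wrist",w),("top",t)):
  for m in masks_of(im,"jar_a"):
    p=pts(im,m["mask"]); c=im["frame"][m["mask"]].mean(0); 
    if c[0]>130: p=p[(p[:,2]>.05)&(p[:,2]<.065)]; (x,y),r=cv2.minEnclosingCircle(p[:,:2].astype(np.float32)); print(n,len(p),round(x,4),round(y,4),round(r,4))
  P=pts(im,masks_of(im,"tongs")[0]["mask"]);P=P[(P[:,2]>.1)&(P[:,2]<.15)]
  for x in np.arange(.36,.6,.02):
    q=P[abs(P[:,0]-x)<.004]
    if len(q)>3: print(round(x,3),q[:,1].min().round(4),q[:,1].max().round(4),q[:,2].max().round(4))
  print("xmax",np.percentile(P[:,0],[0.5,99.5]).round(4))
E
```

```text
time: 10.3
ee_pos: [0.472, -0.0879, 0.1343]
tool_rot: [-0.056, -3.141, -0.001]
ft_force: [0.6, 0.1, -1.0]
width: 0.583
10.4 [ 0.472  -0.0878  0.1343] [-0.056 -3.141 -0.   ] [-0.81 -0.07 -1.98] 0.5789572165464886
wrist 2370 0.5618 -0.0887 0.0235
wrist 15 0.5621 -0.0884 0.0233
0.38 -0.094 -0.0722 0.1383
0.4 -0.1002 -0.0671 0.138
0.42 -0.1019 -0.0667 0.138
0.44 -0.1068 -0.0633 0.1441
0.46 -0.1089 -0.0626 0.1438
0.48 -0.1108 -0.062 0.1439
0.5 -0.1132 -0.0612 0.1445
xmax [0.3675 0.507 ]
top 195 0.554 -0.2101 0.023
top 140 0.5607 -0.0874 0.0219Traceback (most recent call last):
  File "<stdin>", line 12, in <module>
    return _quantile_unchecked(
        a, q, axis, out, overwrite_input, method, keepdims, weights)
    return _ureduce(a,
                    func=_quantile_ureduce_func,
    ...<5 lines>...
                    overwrite_input=overwrite_input,
                    method=method)
    r = func(a, **kwargs)
    result = _quantile(arr,
                       quantiles=q,
    ...<2 lines>...
                       out=out,
                       weights=wgt)
    slices_having_nans = np.isnan(arr[-1, ...])
                                  ~~~^^^^^^^^^
IndexError: index -1 is out of bounds for axis 0 with size 0
```

View pics/g.png

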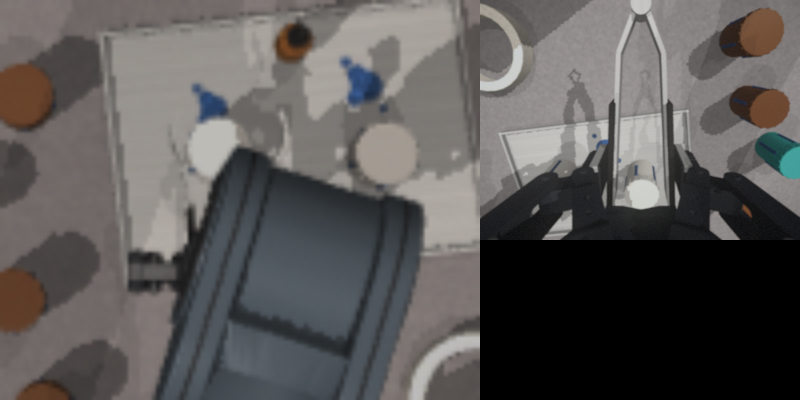

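```bash
python3 -m crank '[[58,-0.1,0,1,0],[58,0,0,1.5,0],[58,0,0,1.5,0],[58,0,0,1.5,0],[58,0,0,1.5,0],[58,0,0,1,0],[58,0,0,1,0],[58,0,0,0.6,0],[58,0,0,0.4,0],[58,0,0,0.1,0],[58,0,0,0,0],[58,0,0,0,0],[58,0,0,0,0]]'; python3 - <<'E'
from h import *
f=[]
for i in range(4):
  w=get_image("wrist" if i%2 else "side"); s=arm.get_state(); f.append(s["ft_force"])
  if i==2: sd=w
print(s["time"],s["ee_pos"].round(4),s["tool_rot"].round(3),np.mean(f,0).round(2),np.std(f,0).round(2),s["width"])
cv2.imwrite("pics/h.png",np.hstack([cv2.resize(sd["frame"][160:280,190:340],(450,360),interpolation=cv2.INTER_CUBIC),cv2.copyMakeBorder(cv2.resize(w["frame"],(340,255)),0,105,0,0,0)])[...,::-1])
E
```

```text
time: 11.9
ee_pos: [0.4734, -0.0889, 0.0339]
tool_rot: [0.058, 3.14, -0.001]
ft_force: [-0.5, 0.5, -0.7]
width: 0.583
12.1 [ 0.4731 -0.0887  0.0335] [ 0.058  3.141 -0.   ] [-0.15  0.01 -0.79] [0.29 0.55 0.09] 0.5800263068982672
```

View pics/h.png

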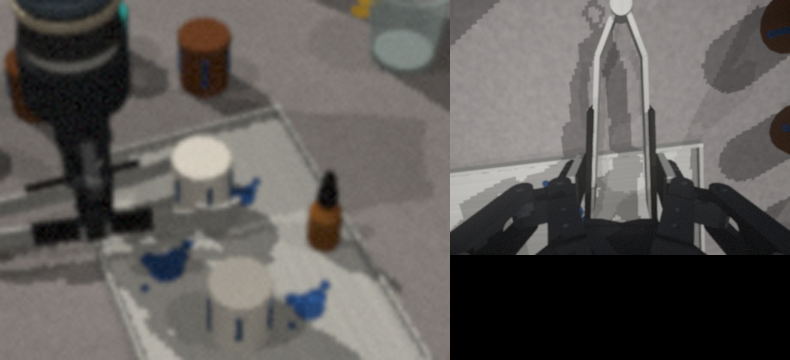

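```bash
python3 -m crank '[[52,0,0,0,0],[48,0,0,0,0],[45,0,0,0,0],[42,0,0,0,0],[39,0,0,0,0],[36,0,0,0,0],[33,0,0,0,0],[30,0,0,0,0],[30,0,0,0,0],[30,0,0,0,0],[30,0,0,0,0]]'; python3 - <<'E'
from h import *
f=[]
for i in range(6):
  w=get_image("side"); s=arm.get_state(); f.append(s["ft_force"])
print(s["time"],s["ee_pos"].round(4),s["tool_rot"].round(3),np.mean(f,0).round(2),np.std(f,0).round(2),s["width"])
E
```

```text
time: 13.2
ee_pos: [0.473, -0.0886, 0.0334]
tool_rot: [0.058, 3.141, 0.0]
ft_force: [-1.2, 0.9, 1.4]
width: 0.4
13.5 [ 0.473  -0.0886  0.0334] [0.058 3.141 0.   ] [-1.37  0.48  1.37] [0.41 0.53 0.58] 0.3977647091889496
```

```bash
python3 -m crank '[[30,0,0,-0.3,0],[30,0,0,-0.5,0],[30,0,0,-0.7,0],[30,0,0,-0.7,0],[30,0,0,-0.7,0],[30,0,0,-0.6,0],[30,0,0,-0.5,0],[30,0,0,0,0],[30,0,0,0,0],[30,0,0,0,0],[30,0,0,0,0]]'; python3 - <<'E'
from h import *
f=[];tq=[]
for i in range(10):
  w=get_image("side"); s=arm.get_state(); f.append(s["ft_force"]);tq.append(s["ft_torque"])
print(s["time"],s["ee_pos"].round(4),s["tool_rot"].round(3),np.mean(f,0).round(2),np.std(f,0).round(2),np.mean(tq,0).round(3),np.std(tq,0).round(3),s["width"])
save(w,"i.png",(190,130,340,280),4)
E
```

```text
time: 14.6
ee_pos: [0.4726, -0.0886, 0.0728]
tool_rot: [-0.058, -3.14, -0.0]
ft_force: [-0.2, -0.1, -1.2]
width: 0.399
15.1 [ 0.473  -0.0887  0.0733] [ 0.058  3.141 -0.   ] [-0.21 -0.09 -1.46] [0.34 0.34 0.62] [0.001 0.025 0.005] [0.023 0.029 0.029] 0.3991116456666384
```

View pics/i.png

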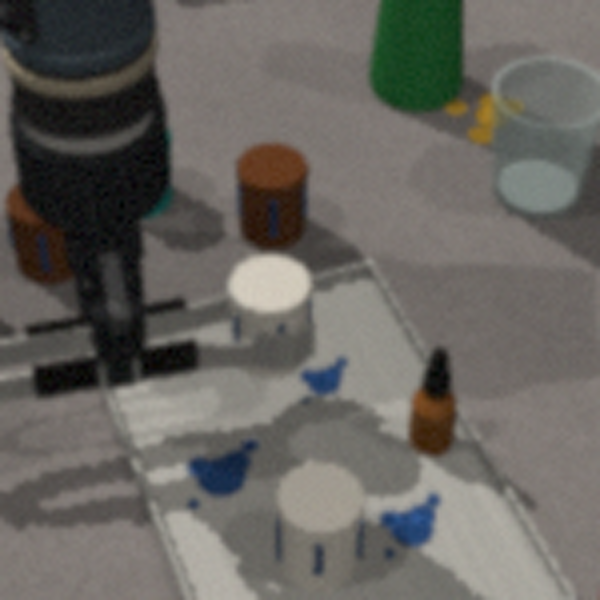

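The stop at 34 mm and the picture (lid at crop px (270,285), off the tray and upright) show that the jar is held. I take more force readings to judge its weight.

```bash
cat >> h.py <<'E'
def feel(n):
    f=[]
    for i in range(n):
        get_image("side"); s=arm.get_state(); f.append(np.r_[s["ft_force"],s["ft_torque"],s["effort"][1:4]])
    print(s["time"],s["ee_pos"].round(4),s["width"].round(3)); print(np.mean(f,0).round(3)); print((np.std(f,0)/n**.5).round(3))
E
python3 -c "
from h import *
feel(30)"
```

```text
Traceback (most recent call last):
  File "h.py", line 20, in feel
    print(s["time"],s["ee_pos"].round(4),s["width"].round(3)); print(np.mean(f,0).round(3)); print((np.std(f,0)/n**.5).round(3))
                                         ^^^^^^^^^^^^^^^^
AttributeError: 'float' object has no attribute 'round'
```

```bash
sed -i 's/s\["width"\].round(3)/s["width"]/' h.py
python3 -c "
from h import *
feel(25)"
```

```text
17.85 [ 0.473  -0.0887  0.0733] 0.3997872669615456
[-1.2000e-02  1.0000e-02 -1.3510e+00 -1.0000e-03  1.6000e-02  6.0000e-03
 -3.0631e+01  3.1873e+01 -2.4000e-02]
[0.088 0.109 0.083 0.005 0.005 0.006 0.    0.    0.   ]
```

−1.35 ± 0.08 N matches tongs plus 30 g (about −1.37); the full jar would read about −2.1. This is the empty jar, so I set it back down.

```bash
python3 -m crank '[[30,0,0,0.5,0],[30,0,0,0.8,0],[30,0,0,0.8,0],[30,0,0,0.7,0],[30,0,0,0.5,0],[30,0,0,0.3,0],[30,0,0,0.2,0],[30,0,0,0.1,0],[30,0,0,0.1,0],[30,0,0,0,0],[30,0,0,0,0],[30,0,0,0,0]]'
```

```text
time: 19.05
ee_pos: [0.4732, -0.0888, 0.0336]
tool_rot: [0.058, 3.14, -0.0]
ft_force: [-0.0, -0.6, -0.2]
width: 0.402
```

```bash
python3 -m crank '[[38,0,0,0,0],[40,0,0,0,0],[42,0,0,0,0],[44,0,0,0,0],[46,0,0,0,0],[49,0,0,0,0],[52,0,0,0,0],[55,0,0,0,0],[58,0,0,0,0],[58,0,0,0,0],[58,0,0,0,0]]'
```

```text
time: 20.15
ee_pos: [0.4729, -0.0887, 0.0333]
tool_rot: [-0.058, -3.141, -0.0]
ft_force: [0.1, -1.0, -1.3]
width: 0.578
```

```bash
python3 -m crank '[[58,0,0,-0.5,0],[58,0,0,-1,0],[58,0,0,-1.5,0],[58,0,0,-2,0],[58,0,0,-2,0],[58,0,0,-2,0],[58,0,0,-1,0],[58,0,-1,0,0],[58,0,-2,0,0],[58,0.1,-2,0,0],[58,0,-2,0,0],[58,0,-2,0,0],[58,0,-2,0,0],[58,0,-1,0,0],[58,0,0,0,0],[58,0,0,0,0],[58,0,0,0,0]]'; python3 - <<'E'
from h import *
t=get_image("top"); w=get_image("wrist"); sd=get_image("side"); s=arm.get_state(); print(s["time"],s["ee_pos"].round(4),s["tool_rot"].round(3),s["width"])
cv2.imwrite("pics/j.png",np.hstack([cv2.resize(sd["frame"][160:290,190:340],(450,390),interpolation=cv2.INTER_CUBIC),cv2.copyMakeBorder(cv2.resize(w["frame"],(340,255)),0,135,0,0,0)])[...,::-1])
for n,im in(("wrist",w),("top",t),("side",sd)):
  for m in masks_of(im,"jar_a"):
    p=pts(im,m["mask"]); c=im["frame"][m["mask"]].mean(0); p=p[(p[:,2]>.05)&(p[:,2]<.065)]
    if c[0]>120 and len(p)>5: (x,y),r=cv2.minEnclosingCircle(p[:,:2].astype(np.float32)); print(n,len(p),round(x,4),round(y,4),round(r,4))
P=pts(w,masks_of(w,"tongs")[0]["mask"]);P=P[(P[:,2]>.1)&(P[:,2]<.15)]
for x in np.arange(.36,.56,.02):
    q=P[abs(P[:,0]-x)<.004]
    if len(q)>3: print(round(x,3),((q[:,1].min()+q[:,1].max())/2).round(4),q[:,2].max().round(4))
E
```

```text
time: 21.85
ee_pos: [0.4674, -0.2077, 0.1331]
tool_rot: [-0.056, -3.141, -0.001]
ft_force: [0.6, -0.4, -1.5]
width: 0.58
22.0 [ 0.4676 -0.2078  0.1333] [0.056 3.141 0.   ] 0.5799635068136234
wrist 2403 0.5567 -0.2081 0.0237
top 171 0.5546 -0.2101 0.0221
top 173 0.5594 -0.0914 0.0214
side 277 0.5552 -0.2112 0.023
side 172 0.5622 -0.0926 0.0227
0.36 -0.2023 0.1405
0.38 -0.203 0.1375
0.4 -0.2037 0.1365
0.42 -0.2044 0.1428
0.44 -0.2051 0.1432
0.46 -0.2063 0.143
0.48 -0.2069 0.1429
0.5 -0.2072 0.1431
```

View pics/j.png

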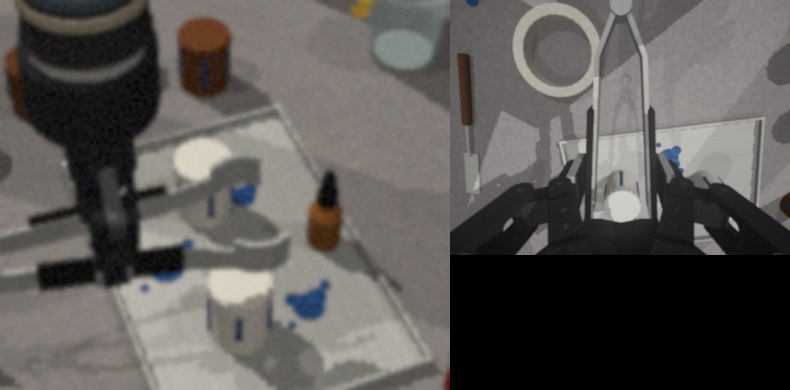

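The empty jar stands again (lid at crop px (200,160)), and the open jaws are centred over the second jar to about 1 mm.

```bash
python3 -m crank '[[58,0,0,1,0],[58,0,0,1.5,0],[58,0,0,1.5,0],[58,0,0,1.5,0],[58,0,0,1.5,0],[58,0,0,1,0],[58,0,0,1,0],[58,0,0,0.6,0],[58,0,0,0.4,0],[58,0,0,0,0],[58,0,0,0,0],[58,0,0,0,0]]'
```

```text
time: 23.4
ee_pos: [0.4681, -0.2089, 0.0341]
tool_rot: [0.058, 3.14, -0.001]
ft_force: [-0.2, -0.1, -1.2]
width: 0.582
```

```bash
python3 -m crank '[[52,0,0,0,0],[48,0,0,0,0],[45,0,0,0,0],[42,0,0,0,0],[39,0,0,0,0],[36,0,0,0,0],[33,0,0,0,0],[30,0,0,0,0],[30,0,0,0,0],[30,0,0,0,0],[30,0,0,0,0]]'
```

```text
time: 24.5
ee_pos: [0.4677, -0.2084, 0.0335]
tool_rot: [0.057, 3.141, 0.001]
ft_force: [-1.9, 2.3, 1.9]
width: 0.399
```

```bash
python3 -m crank '[[30,0,0,-0.3,0],[30,0,0,-0.5,0],[30,0,0,-0.7,0],[30,0,0,-0.7,0],[30,0,0,-0.7,0],[30,0,0,-0.6,0],[30,0,0,-0.5,0],[30,0,0,0,0],[30,0,0,0,0],[30,0,0,0,0],[30,0,0,0,0]]'; python3 -c "
from h import *
feel(25)"
```

```text
time: 25.6
ee_pos: [0.4672, -0.2084, 0.0728]
tool_rot: [-0.058, -3.14, -0.001]
ft_force: [-0.3, -0.1, -2.6]
width: 0.397
26.85 [ 0.4675 -0.2086  0.0733] 0.40074173333711094
[-1.1700e-01  1.4400e-01 -2.2210e+00  7.0000e-03  8.3000e-02 -4.0000e-03
 -3.4153e+01  3.2271e+01 -7.5000e-02]
[0.102 0.106 0.124 0.006 0.004 0.007 0.003 0.003 0.   ]
```

−2.22 N, and a moment of 0.083 against 0.016 N m: this is the full jar. I lift it the rest of the way.

```bash
python3 -m crank '[[30,0,0,-0.4,0],[30,0,0,-0.8,0],[30,0,0,-1,0],[30,0,0,-1,0],[30,0,0,-1,0],[30,0,0,-1,0],[30,0,0,-1,0],[30,0,0,-1,0],[30,0,0,-0.8,0],[30,0,0,-0.4,0],[30,0,0,0,0],[30,0,0,0,0],[30,0,0,0,0],[30,0,0,0,0],[30,0,0,0,0]]'; python3 - <<'E'
from h import *
sd=get_image("side"); s=arm.get_state(); print(s["time"],s["ee_pos"].round(4),s["ft_force"].round(2),s["width"])
for m in masks_of(sd,"jar_a"):
    p=pts(sd,m["mask"]); c=sd["frame"][m["mask"]].mean(0)
    if c[0]>120: print(np.round(m["pixel"]),np.percentile(p,[3,50,97],axis=0).round(3).tolist())
save(sd,"k.png",(150,70,350,270),3)
E
```

```text
time: 28.35
ee_pos: [0.4673, -0.2084, 0.1568]
tool_rot: [-0.058, -3.14, -0.001]
ft_force: [-0.6, -1.0, -2.9]
width: 0.397
28.4 [ 0.4674 -0.2085  0.1569] [-0.43 -0.35 -2.88] 0.39741522616637887
[254. 215.] [[0.541, -0.113, 0.015], [0.552, -0.094, 0.057], [0.571, -0.074, 0.059]]
```

View pics/k.png

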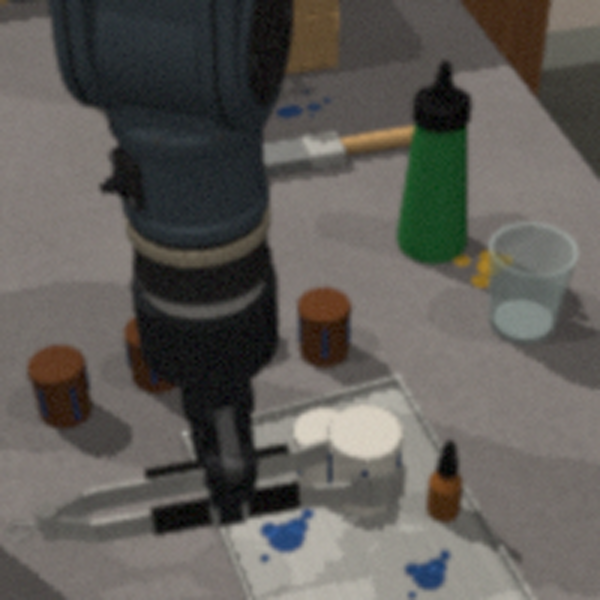

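The full jar hangs upright in the jaws (lid at crop px (365,430)). The empty one stands on the tray behind it (315,425), and the rest of the scene in this view is where it was.

```bash
python3 -c "
from rig import order
print(order.hand_in())"
```

```text
the job is handed in; nothing more can be done
None
```

The job is handed in, with the full jar held upright in the tongs about 12 cm above the tray. I handed in at about 28 s of the 58 s allowed.

- **Which jar:** I lifted the jar nearer the tongs first. It read −1.35 N with the tongs, which matches the 30 g empty jar, so I set it back down in place. The other jar read −2.22 N, with a clearly larger moment at the wrist (0.083 against 0.016 N m), so it is the full one.
- **Last checks:** The grip stayed steady at 34 mm over the sleeves, and the arm had risen 12.3 cm from where it gripped the jar. The last picture showed the full jar upright, the empty jar standing on the tray, and nothing else in that view moved.
- **Gaps:** The jar network did not detect the held jar in that last picture. Its height therefore comes from the arm's travel and its upright stance from the image. I did not take a final full-table view to recheck every other item.

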